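Fit the large rotor on the leaning spindle past its ball detent

ROBOT

A 6-joint arm with a two-finger parallel gripper is mounted at the origin on the work surface. World frame = base frame: x ahead of the robot, y to its left, z up, the work surface at z = 0. Lengths are in m, angles in rad, forces in N, time in s.
With the tool pointing down it reaches from about 0.375 to 0.9 m from the base axis. Payload 3.1 kg.
Tool frame: the origin (TCP) lies between the finger pads; the fingertips stand 19 mm ahead of it and the grasp point (between the pads) is the TCP; z points along the fingers, y is the line along which they close (so a half turn about z gives the same grasp; the last joint's range is limited). The gripper opens to 85 mm and grips with 20 to 120 N. Pads are 22 mm wide; open, the fingers measure 114 mm over their backs; the gripper's body (76 mm by 85 mm) begins 54 mm behind the grasp point. The pads swing forward as they close: fully open they stand 13 mm farther back than shut.
Start: joints at [-0.178, 0.527, 1.433, -0, 1.181, -0.178], TCP at [0.625, 0, 0.25] pointing down, gripper open.
Joint ranges: [-3.08, 3.08], [-0.75, 2.2], [0.22, 2.44], [-1.43, 4.57], [0, 2.65], [-2.85, 2.85]. Speed limits (rad/s): [2.79, 2.79, 3.14, 3.14, 3.14, 3.14].

INTERFACE

Orientations are given as [roll, pitch, yaw] about the fixed x, y, z axes, in that order (R = Rz(yaw) Ry(pitch) Rx(roll)).
In Python, from station import arm gives the robot as it stands.
- The arm moves only by the tool apply_moves, never from a script. Its argument "steps" is a list of rows, each a list of 3 entries, a list of its own where there are three numbers: the shift along the tool's x, y, z scaled (see below), then the turn, a rotation vector about the tool's x, y, z scaled (see below), then the opening, from -1 (shut) to 1 (fully open). A call has 1 to 12 rows; each row shifts and turns the commanded pose from where the row before left it, along the tool's axes as they then stand; what a row does not reach is not made up. The controller multiplies each number of a shift by 0.05 m and each number of a turn by 8 degrees. A row lasts 1/10 s, in which the tool goes at most 50 mm and 8.59 degrees, less where a joint would pass 70% of its speed; a pose out of reach is approached as far as the arm can. A call with a number of a shift or a turn outside -1 to 1 is refused whole. A call with a gripper value outside its range is refused whole. The fingers move at their own pace and stop on an object; "grip_force" is the grip in N (left out, the last holds). Time passes only in rows, so rows that do not move let the fingers close. It gives the time, the measured TCP pose, the force, the opening and the grip force at its end, in the units of the state.
- arm.get_state(): the state, without advancing time (a new reading comes with each control period).
- arm.grab_frame(name): name is "scene" or "side" or "wrist"; returns a dict with "img" (400x640x3 uint8, red, green, blue), "range_z" (400x640 float32, m along the optical axis (not along the pixel's ray), 0 where there is no reading), "fov_y" (degrees; the focal length in pixels is half the picture's height over the tangent of half this angle, whatever the lens; pixels are square), "cx", "cy" (the principal point, pixels), "cam_to_world" (4x4, takes a point from camera to world coordinates). Camera axes: x right, y down, z forward; pixel columns grow to the right and rows downward; lengths in m; the calibration is good to about 2 mm. A picture is of the moment at which its call begins.
- arm.close_job(): hands the job in; it is judged then, once.
The state is a dict: "time_s": time; "joint_pos": joint angles; "dq": joint speeds; "tau": joint torques, N m; "eef_pos": TCP position; "tool_rot": TCP orientation; "force": force on the tool from outside, world axes, zero at the start; "ft_torque": the same for the moment, N m; "grip_width": finger opening in m; "gripper_force": force on a finger pad.
Only numpy, scipy, OpenCV 4.12 (cv2) and the standard library are available. Lean on these libraries where they do the work, as an engineer would, in place of code of your own. Each camera call takes 0.05 s, during which the arm holds its last target. There are 200 camera calls.

TASK

Set up the spinning demonstration: swing the magnifier well aside from over the leaning spindle, to either side, before you lift anything, then take the larger of the two metal rotors and slide it, disc end first, down the spindle past the sprung balls until it clicks fully home on the shoulder. Leave the magnifier swung aside, the rotor let go, and everything else standing where it is.

Things in the scene. Friction and masses are not known exactly. Their poses are not given: they have to be found in the camera images.
- stand: Grey base plate, 230 x 130 x 15 mm, fixed to the bench. Origin on the bench, straight below spindle. The spindle leans towards the stand's -x. The magnifier's steel post (18 mm across, 195 mm tall; the arm's black hub on it reaches 211 mm) stands 110 mm from the origin towards +x.
- spindle: Steel spindle, fixed to the stand, never turns; leans 35 degrees from vertical. Origin: on its axis on the shoulder's upper face, where the rotor's underside comes to rest, 80 mm above the bench. z runs up along the spindle, y is level. 20 mm across up to 85 mm from the origin, then a taper to 8 mm at the tip. Shoulder: 42 mm across, 10 mm thick, a 32 mm boss below.
- spindle_tip (a point): The spindle's tip, on its axis, 98 mm up the spindle from the shoulder, about 160 mm above the bench.
- detent (a point): Point on the spindle's axis between the two sprung balls, 77 mm up from the shoulder. The balls stand out on its +y and -y sides, to 15 mm from the axis. About 10 N along the spindle drives the rotor's lower edge over them (its weight alone does not; let go there it tips askew), then it slides easily; they spring out again above the hub when the rotor is home.
- rotor: The larger rotor, plain aluminium, loose, 0.25 to 0.5 kg, starts standing on its disc: a disc 100 mm across and 10 mm thick with a hub (plain sleeve) on it 41 mm across, 70 mm tall in all, and a 24 mm bore right through. Origin: centre of the disc's underside; z along the bore, from the disc to the hub's top. It may sit at any angle about the spindle.
- small_rotor: The smaller rotor, plain aluminium, loose, to be left alone: disc 68 mm across, hub 41 mm across, 50 mm tall. Origin: centre of its underside. It stands on the other side of the stand from the large one.
- magnifier (a joint): Swing of the magnifier's arm about the upright post, rad: 0 with the lens over the spindle's tip (it starts within 0.25 of this), positive anticlockwise seen from above, stops at -1.6 and 1.6. It stays where it is left; about 0.12 N m turns it. Well aside means more than 0.8 either way.
- mag_knob (a point): Grip point near the top of the magnifier's knob: an upright black peg 18 mm across on the arm, from 203 to 255 mm above the bench; this point is on its axis, 250 mm above the bench, 95 mm from the post's axis. The arm under it is 14 mm wide.
- mag_lens (a point): Centre of the magnifier's round black lens frame, 80 mm across and 12 mm thick, from 192 to 204 mm above the bench, 165 mm from the post's axis, in line with the knob. At swing 0 it is about 30 mm above the spindle's tip, in the way.
- ball_a (a joint): Sprung detent ball on the spindle's +y side: 0 out, grows to 0.0055 m as it is pressed into the spindle; about 0.003 m while the rotor's bore rides over it.
- ball_b (a joint): The same on the spindle's -y side.
- bottle: White plastic bottle, 54 mm across, 115 mm tall, loose, to be left alone. Origin: centre of its underside.
- beaker: Clear plastic cup, 70 mm across, 90 mm tall, loose, to be left alone. Origin: centre of its underside.
- case: Flat grey plastic case, 90 x 120 x 30 mm, loose, to be left alone. Origin: centre of its underside.

How it is judged:
On the way, in this order (a step that is already met when the one before it is completed fails the run):
1. the magnifier is swung aside (more than 0.8 rad either way) while the large rotor still stands where it was ((value of joint magnifier above 0.8 rad or value of joint magnifier below -0.8 rad) and distance of rotor from where it was at the start of the episode below 0.03 m), for 0.2 s.
2. the large rotor is on the spindle, disc end down, and rides over the sprung balls (value of joint any of ball_a, ball_b above 0.0015 m and distance between rotor and spindle below 0.08 m and angle between the z axis of rotor and the z axis of spindle, either way round below 0.2 rad and angle between rotor's own z axis and vertical below 1 rad), for 0.1 s.
At the end, for the whole second after the job is handed in: The large rotor sits on the spindle, disc down: the centre of its underside within 4 mm of the shoulder's centre, its bore within 0.1 rad of the spindle, both sprung balls out again (pressed less than 1.5 mm), and at rest; the magnifier more than 0.8 rad aside, either way (distance between rotor and spindle below 0.004 m and angle between the z axis of rotor and the z axis of spindle, either way round below 0.1 rad and angle between rotor's own z axis and vertical below 1 rad and value of joint each of ball_a, ball_b below 0.0015 m and (value of joint magnifier above 0.8 rad or value of joint magnifier below -0.8 rad) and linear speed of rotor below 0.02 m/s); the robot touches nothing.
It fails at once if the small rotor is shoved or knocked over (distance of small_rotor from where it was at the start of the episode above 0.03 m or angle between small_rotor's own z axis and vertical above 0.5 rad).
It fails at once if the bottle is shoved or knocked over (distance of bottle from where it was at the start of the episode above 0.03 m or angle between bottle's own z axis and vertical above 0.5 rad).
It fails at once if the clear cup is shoved or knocked over (distance of beaker from where it was at the start of the episode above 0.03 m or angle between beaker's own z axis and vertical above 0.5 rad).
It fails at once if the grey case is shoved or knocked over (distance of case from where it was at the start of the episode above 0.03 m or angle between case's own z axis and vertical above 0.5 rad).
It also fails if it takes over 61 s, if anything falls off the work surface, if the arm or the gripper's body presses on something with over 40 N, if the wrist force passes 120 N, or if a joint passes its speed limit or range.

## Working session

There is one attempt and no reset: what is moved stays moved. The work goes in short steps, Python scripts to look and compute and a tool call to move; the robot and the scene stay as the last step left them, time stands still between calls to the robot, and variables do not carry over. Pictures are saved under pics/ and viewed, at most 10 in all, crops included, and the job is handed in when it is done.

Besides the shell and the picture viewer there is one more tool, called after "Call:" as name([rows], argument=value, ...), one row to a line, values as JSON. apply_moves: Moves the arm, as the interface text tells. Its arguments: {"type":"object","properties":{"steps":{"type":"array"},"grip_force":{"type":"number"}},"required":["steps"]}

```bash
mkdir -p pics; cat > h.py <<'E'
import numpy as np, cv2
from station import arm
def cloud(f):
    h=f["img"].shape[0]; fl=h/2/np.tan(np.radians(f["fov_y"])/2)
    v,u=np.mgrid[0:400,0:640]; z=f["range_z"]
    P=np.stack([(u-f["cx"])/fl*z,(v-f["cy"])/fl*z,z],-1)
    T=np.array(f["cam_to_world"]); return P@T[:3,:3].T+T[:3,3]
def grab(n,tag=None):
    f=arm.grab_frame(n)
    if tag: cv2.imwrite(f"pics/{tag}.png",f["img"][:,:,::-1])
    return f
E
python3 - <<'E'
from h import *
for n in("scene","side"):
    f=grab(n,n+"0"); P=cloud(f); np.savez(n+"0.npz",P=P,img=f["img"],T=f["cam_to_world"],fov=f["fov_y"],c=[f["cx"],f["cy"]])
    print(n,f["fov_y"],f["cx"],f["cy"],np.round(f["cam_to_world"],3).tolist(),(f["range_z"]>0).mean())
a=cv2.imread("pics/scene0.png");b=cv2.imread("pics/side0.png")
cv2.imwrite("pics/both.png",cv2.resize(np.vstack([a,b]),(480,600)))
E
```

```text
scene 43.17541818098582 317.5975049444375 199.14416026645546 [[-0.199, 0.691, -0.695, 1.435], [0.98, 0.131, -0.15, 0.205], [-0.012, -0.71, -0.704, 1.049], [0.0, 0.0, 0.0, 1.0]] 0.99589453125
side 42.28758132334568 319.77352136617657 204.7677628213896 [[-0.708, -0.364, 0.605, -0.248], [-0.706, 0.395, -0.588, 0.796], [-0.025, -0.843, -0.537, 0.874], [0.0, 0.0, 0.0, 1.0]] 0.99594140625
```

View pics/scene0.png

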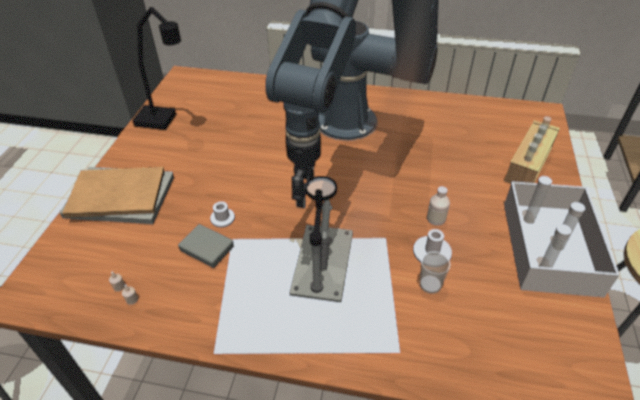

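View pics/side0.png

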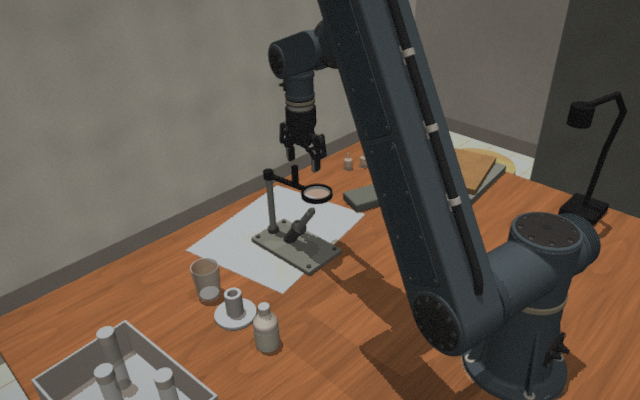

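The scene view shows the large rotor at (433,245), with the bottle at (438,205) and the beaker at (433,270). The lens is at (321,188), the post foot at (317,287) and the small rotor at (221,213). The side view shows the rotor at (235,305), the knob near (295,175) and the spindle at (300,225).

```bash
python3 - <<'E'
from h import *
D={n:np.load(n+"0.npz") for n in("scene","side")}
for n in D:
    P=D[n]["P"].reshape(-1,3); img=D[n]["img"].reshape(-1,3).astype(int)
    g=np.load(n+"0.npz")
    sat=img.max(1)-img.min(1)
    # table noise
    m=(P[:,0]>.4)&(P[:,0]<1)&(abs(P[:,1])<.4)&(sat>60); print(n,"table z",np.median(P[m,2]),P[m,2].std())
    # plate
    m=(P[:,2]>.009)&(P[:,2]<.021)&(P[:,0]>.4)&(P[:,0]<1)&(abs(P[:,1])<.15)
    I=np.zeros((600,300),np.uint8); q=((P[m,:2]-[.4,-.15])*1000).astype(int); I[q[:,0].clip(0,599),q[:,1].clip(0,299)]=255
    I=cv2.morphologyEx(I,cv2.MORPH_CLOSE,np.ones((9,9)));I=cv2.morphologyEx(I,cv2.MORPH_OPEN,np.ones((15,15)))
    c=max(cv2.findContours(I,0,2)[0],key=cv2.contourArea); r=cv2.minAreaRect(c); b=cv2.boxPoints(r)
    print("plate c (x,y)",r[0][1]/1000+.4,r[0][0]/1000-.15,r[1],r[2],(b[:,::-1]/1000+[.4,-.15]).round(3).tolist())
    def blob(zlo,zhi,x0,x1,y0,y1,name):
        m=(P[:,2]>zlo)&(P[:,2]<zhi)&(P[:,0]>x0)&(P[:,0]<x1)&(P[:,1]>y0)&(P[:,1]<y1)
        q=P[m]
        if len(q)<6: print(name,len(q));return
        (c,rad)=cv2.minEnclosingCircle(q[:,:2].astype(np.float32)); print(name,len(q),"mean",q.mean(0).round(4),"circ",np.round(c,4),round(rad,4),"med",np.median(q,0).round(4),"min",q.min(0).round(3),"max",q.max(0).round(3))
    # tall things map
    m=(P[:,2]>.03)&(P[:,2]<.27)&(P[:,0]>.42)&(P[:,0]<1)&(abs(P[:,1])<.4)
    I=np.zeros((600,800),np.uint8); q=((P[m,:2]-[.4,-.4])*1000).astype(int); I[q[:,0].clip(0,599),q[:,1].clip(0,799)]=255
    I=cv2.morphologyEx(I,cv2.MORPH_CLOSE,np.ones((9,9)))
    k,L,st,ce=cv2.connectedComponentsWithStats(I); ids=L[q[:,0].clip(0,599),q[:,1].clip(0,799)]; Q=P[m]
    for i in range(1,k):
        if st[i,4]>100: s=Q[ids==i]; print(" comp",s.min(0).round(3),s.max(0).round(3),len(s))
    blob(.185,.215,.4,1,-.2,.2,"lens/arm")
    blob(.225,.262,.6,1,-.2,.2,"knob")
E
```

```text
scene table z -0.00040098147256717454 0.022324146095374774
plate c (x,y) 0.6305571899414063 0.0726938934326172 (229.39535522460938, 63.10114669799805) 88.00211334228516 [[0.517, 0.037], [0.515, 0.1], [0.744, 0.108], [0.746, 0.045]]
 comp [0.42  0.297 0.03 ] [0.446 0.351 0.12 ] 425
 comp [ 0.507 -0.29   0.03 ] [ 0.552 -0.249  0.055] 182
 comp [ 0.514 -0.011  0.03 ] [0.737 0.062 0.269] 1878
 comp [0.52  0.298 0.03 ] [0.563 0.338 0.075] 306
 comp [ 0.59  -0.336  0.03 ] [ 0.702 -0.212  0.035] 380
 comp [0.611 0.285 0.03 ] [0.684 0.351 0.094] 836
 comp [ 0.67  -0.01   0.241] [0.685 0.012 0.27 ] 69
 comp [ 0.818 -0.4    0.03 ] [ 0.847 -0.383  0.059] 92
lens/arm 887 mean [0.6097 0.0315 0.2019] circ [0.6249 0.0323] 0.1115 med [0.5805 0.036  0.2012] min [ 0.514 -0.011  0.188] max [0.736 0.062 0.215]
knob 144 mean [0.6438 0.0242 0.2474] circ [0.6519 0.0153] 0.0379 med [0.6334 0.0299 0.2501] min [ 0.619 -0.01   0.226] max [0.684 0.04  0.262]
side table z 0.0006207756116076713 0.006672725014663514
plate c (x,y) 0.6276451110839845 0.04384063720703127 (229.2266845703125, 129.09393310546875) 88.16716766357422 [[0.515, -0.024], [0.511, 0.105], [0.74, 0.112], [0.744, -0.017]]
 comp [0.42  0.317 0.032] [0.437 0.352 0.118] 71
 comp [ 0.516 -0.018  0.03 ] [0.736 0.067 0.27 ] 1720
 comp [0.517 0.299 0.03 ] [0.561 0.342 0.074] 394
 comp [ 0.596 -0.33   0.03 ] [ 0.694 -0.204  0.037] 265
 comp [0.609 0.287 0.03 ] [0.68  0.355 0.094] 888
 comp [ 0.667 -0.01   0.245] [0.683 0.015 0.27 ] 74
 comp [ 0.816 -0.4    0.03 ] [ 0.844 -0.379  0.062] 45
lens/arm 832 mean [0.5977 0.0332 0.2018] circ [0.6264 0.0246] 0.1106 med [0.5747 0.0377 0.2015] min [ 0.516 -0.018  0.186] max [0.736 0.067 0.214]
knob 138 mean [0.6404 0.0244 0.2469] circ [0.645  0.0171] 0.0387 med [0.627  0.0317 0.2491] min [ 0.615 -0.009  0.225] max [0.682 0.045 0.262]
```

```bash
python3 - <<'E'
from h import *
from scipy.optimize import least_squares
D={n:np.load(n+"0.npz") for n in("scene","side")}
s=arm.get_state(); print({k:np.round(s[k],4).tolist() for k in("eef_pos","tool_rot","grip_width")})
box=lambda P,a,b:P[((P>a)&(P<b)).all(1)]
for n in D:
    P=D[n]["P"].reshape(-1,3)
    def circ(nm,a,b,R=None):
        q=box(P,a,b); c,r=cv2.minEnclosingCircle(q[:,:2].astype(np.float32)); print(n,nm,len(q),"encl",np.round(c,4),round(r,4),"zmed",np.median(q[:,2]).round(4)); return q
    circ("hubtop",[.5,.28,.064],[.58,.36,.078]); q=circ("disc",[.48,.26,.006],[.6,.385,.0145])
    circ("knobtop",[.60,.016,.248],[.66,.06,.262]); circ("knob",[.60,.016,.222],[.66,.06,.262])
    circ("posttop",[.72,.02,.2065],[.76,.07,.216])
    circ("lens",[.50,-.02,.196],[.598,.09,.206])
    # spindle: points between z .1 and .165
    q=box(P,[.5,.0,.09],[.62,.09,.168]); m=q.mean(0); u=np.linalg.svd(q-m)[2][0]; u*=np.sign(u[2])
    def res(p):
        d=np.array([p[2],p[3],1]);d/=np.linalg.norm(d); r=np.linalg.norm(np.cross(q-[p[0],p[1],.12],d),axis=1); return r-.010
    r=least_squares(res,[m[0],m[1],u[0]/u[2],u[1]/u[2]],loss="soft_l1",f_scale=.0015)
    d=np.array([r.x[2],r.x[3],1]);d/=np.linalg.norm(d); p=np.array([r.x[0],r.x[1],.12]); t=((q-p)@d)
    print(n,"spindle",len(q),"at z.12",p.round(4),"dir",d.round(3),"lean deg",np.degrees(np.arccos(d[2])).round(2),"rms",np.sqrt(np.mean(res(r.x)**2)).round(4),"tip pt",(p+d*t.max()).round(4),"at z.08",(p-d*.04/d[2]).round(4))
E
```

```text
{'eef_pos': [0.6244, 0.0001, 0.2494], 'tool_rot': [-3.1397, -0.0003, 1.5708], 'grip_width': 0.0856}
scene hubtop 126 encl [0.5411 0.3189] 0.0217 zmed 0.069
scene disc 340 encl [0.5462 0.3098] 0.0604 zmed 0.0096
scene knobtop 48 encl [0.6277 0.0308] 0.0098 zmed 0.2544
scene knob 107 encl [0.6276 0.0312] 0.0099 zmed 0.2461
scene posttop 66 encl [0.7224 0.043 ] 0.0136 zmed 0.2105
scene lens 493 encl [0.5554 0.0229] 0.0416 zmed 0.2003
scene spindle 276 at z.12 [0.5816 0.0389 0.12  ] dir [-0.583 -0.007  0.812] lean deg 35.66 rms 0.0022 tip pt [0.555  0.0385 0.1571] at z.08 [0.6103 0.0392 0.08  ]
side hubtop 159 encl [0.5387 0.3204] 0.0226 zmed 0.0696
side disc 717 encl [0.5374 0.3197] 0.0515 zmed 0.0102
side knobtop 31 encl [0.6252 0.0346] 0.0087 zmed 0.2539
side knob 94 encl [0.6237 0.0358] 0.0104 zmed 0.2409
side posttop 22 encl [0.7232 0.0441] 0.015 zmed 0.2113
side lens 463 encl [0.5564 0.0247] 0.0429 zmed 0.2012
side spindle 162 at z.12 [0.5766 0.0552 0.12  ] dir [-0.584 -0.068  0.809] lean deg 36.03 rms 0.0036 tip pt [0.5465 0.0517 0.1617] at z.08 [0.6055 0.0585 0.08  ]
```

Call:
apply_moves([
  [[0.65,0.04,-1],[0,0,1],0],
  [[0,0,0],[0,0,1],0],
  [[0,0,0],[0,0,1],0],
  [[0,0,0],[0,0,1],0],
  [[0,0,0],[0,0,1],0],
  [[0,0,0],[0,0,1],0],
  [[0,0,0],[0,0,1],0],
  [[0,0,0],[0,0,1],0],
  [[0,0,0],[0,0,1],0],
  [[0,0,0],[0,0,1],0],
  [[0,0,0],[0,0,0.4],0],
  [[0,0,0],[0,0,0],0],
])

```text
time_s: 1.3
eef_pos: [0.6263, 0.0273, 0.2916]
tool_rot: [-3.141, 0.001, 0.119]
force: [0.8, -1.0, -0.5]
grip_width: 0.0428
gripper_force: 0.0
```

Call:
apply_moves([
  [[0,-0.1,0],[0,0,0],0],
  [[0,0,0.5],[0,0,0],0],
  [[0,0,0.45],[0,0,0],0],
  [[0,0,0],[0,0,0],0],
])

```text
time_s: 1.7
eef_pos: [0.6236, 0.0329, 0.2413]
tool_rot: [-3.14, 0.008, 0.12]
force: [-0.5, -0.5, -0.6]
grip_width: 0.0428
gripper_force: 0.0
```

Call:
apply_moves([
  [[0.018,0.264,0],[0,0,-1],0],
  [[0.018,0.264,0],[0,0,-1],0],
  [[0.018,0.264,0],[0,0,-1],0],
  [[0.018,0.264,0],[0,0,-1],0],
  [[0.018,0.264,0],[0,0,-1],0],
  [[0.018,0.264,0],[0,0,-1],0],
  [[0.018,0.264,0],[0,0,-1],0],
  [[0.018,0.264,0],[0,0,-1],0],
  [[0.018,0.264,0],[0,0,-1],0],
  [[0,0,0],[0,0,0],0],
])

```text
time_s: 2.7
eef_pos: [0.7032, -0.0502, 0.2455]
tool_rot: [3.139, 0.0, 1.375]
force: [-0.8, 0.2, 0.3]
grip_width: 0.0428
gripper_force: 0.0
```

Call:
apply_moves([
  [[0,0,-1],[0,0,0],0],
  [[0,0,-1],[0,0,0],1],
  [[0,0,0],[0,0,1],1],
  [[0,0,0],[0,0,1],1],
  [[0,0,0],[0,0,1],1],
  [[0,0,0],[0,0,1],1],
  [[0,0,0],[0,0,1],1],
  [[0,0,0],[0,0,1],1],
  [[0,0,0],[0,0,1],1],
  [[0,0,0],[0,0,1],1],
  [[0,0,0],[0,0,1],1],
  [[0,0,0],[0,0,0.63],1],
])

```text
time_s: 3.9
eef_pos: [0.7012, -0.0493, 0.3457]
tool_rot: [3.141, -0.001, 0.023]
force: [-0.8, -0.7, -0.8]
grip_width: 0.0853
gripper_force: 0.0
```

Call:
apply_moves([
  [[-0.8,-0.9,0],[0,0,0],1],
  [[-0.6,-0.9,0],[0,0,0],1],
  [[-0.6,-0.9,0],[0,0,0],1],
  [[-0.6,-0.9,0],[0,0,0],1],
  [[-0.6,-0.9,0],[0,0,0],1],
  [[0,-0.9,0],[0,0,0],1],
  [[0,-0.9,0],[0,0,0],1],
  [[0,0,0],[0,0,0],1],
])

```text
time_s: 4.7
eef_pos: [0.547, 0.2448, 0.3459]
tool_rot: [-3.139, -0.002, 0.035]
force: [-0.3, -0.2, 0.4]
grip_width: 0.0849
gripper_force: 0.0
```

```bash
python3 - <<'E'
from h import *
s=arm.get_state(); print(s["eef_pos"],s["tool_rot"])
for n in("scene","side","wrist"):
    f=grab(n,n+"1"); np.savez(n+"1.npz",P=cloud(f),img=f["img"],T=f["cam_to_world"],fov=f["fov_y"],c=[f["cx"],f["cy"]])
a=[cv2.imread(f"pics/{n}1.png") for n in("scene","side","wrist")]
cv2.imwrite("pics/m1.png",np.vstack([np.hstack([a[0][100:330,180:500],a[1][100:330,160:480]]),np.hstack([cv2.resize(a[2],(480,300)),np.zeros((300,160,3),np.uint8)])]))
E
```

```text
[0.54697187 0.24480938 0.34592906] [-3.13874344e+00 -1.91610760e-03  3.46001053e-02]
```

View pics/m1.png

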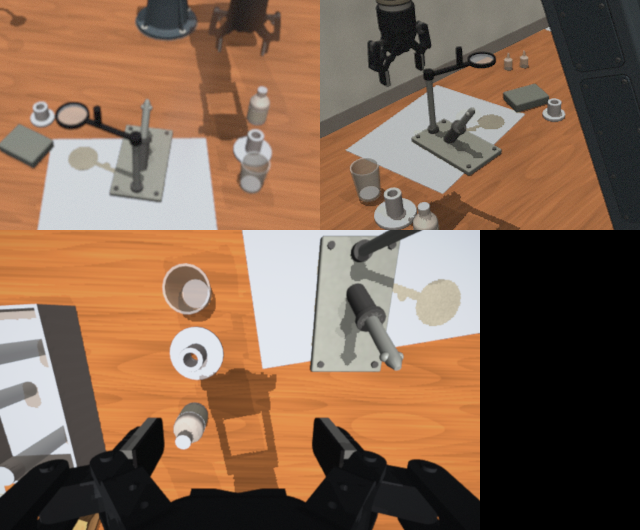

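The magnifier is now well aside, with the lens on the -y side. The spindle, the rotor (wrist view, full-frame about (262,163)), the bottle and the beaker are all visible and standing.

```bash
cat > sp.py <<'E'
from h import *
from scipy.optimize import least_squares
d0=np.array([-.574,-.018,.819]);p0=np.array([.61,.04,.08])
def pts(P,p,d,lo=.012,hi=.07,r=.016):
    t=(P-p)@d; k=np.linalg.norm(np.cross(P-p,d),axis=1); return P[(t>lo)&(t<hi)&(k<r)]
def fit(P):
    p,d=p0,d0
    for r_ in(.022,.016,.014):
        q=pts(P,p,d,r=r_)
        def res(x):
            e=np.array([x[2],x[3],1]);e/=np.linalg.norm(e); return np.linalg.norm(np.cross(q-[x[0],x[1],.11],e),axis=1)-.010
        s=least_squares(res,[*(p+d*(.11-p[2])/d[2])[:2],*(d/d[2])[:2]],loss="soft_l1",f_scale=.001)
        d=np.array([s.x[2],s.x[3],1]);d/=np.linalg.norm(d);p=np.array([s.x[0],s.x[1],.11]);p=p-d*(.03/d[2])
    return len(q),p,d,np.sqrt(np.mean(res(s.x)**2))
E
python3 - <<'E'
from sp import *
box=lambda P,a,b:P[((P>a)&(P<b)).all(1)]
for n in("scene1","side1","wrist1","scene0"):
    P=np.load(n+".npz")["P"].reshape(-1,3)
    N,p,d,r=fit(P)
    far=P[(np.linalg.norm(np.cross(P-p,d),axis=1)<.012)&((P-p)@d>.05)&((P-p)@d<.12)]
    print(n,N,"z.08",p.round(4),"dir",d.round(3),"lean",np.degrees(np.arccos(d[2])).round(2),"yaw",np.arctan2(-d[1],-d[0]).round(3),"rms",r.round(4),"tip t",((far-p)@d).max().round(4),"tip",(p+.098*d).round(4))
    for nm,a,b in(("hubtop",[.5,.28,.064],[.58,.36,.076]),("disc",[.48,.265,.006],[.6,.375,.0145]),("post",[.70,.02,.2065],[.745,.07,.216]),("table",[.56,.2,-.02],[.6,.25,.02])):
        q=box(P,a,b)
        if len(q)>5:
            c,rr=cv2.minEnclosingCircle(q[:,:2].astype(np.float32)); print("   ",nm,len(q),np.round(c,4),round(rr,4),"mean",q.mean(0).round(4))
    m=(P[:,2]>.009)&(P[:,2]<.021)&(P[:,0]>.4)&(P[:,0]<.8)&(abs(P[:,1])<.15)
    I=np.zeros((600,300),np.uint8); q=((P[m,:2]-[.4,-.15])*1000).astype(int); I[q[:,0].clip(0,599),q[:,1].clip(0,299)]=255
    I=cv2.morphologyEx(I,cv2.MORPH_CLOSE,np.ones((9,9)));I=cv2.morphologyEx(I,cv2.MORPH_OPEN,np.ones((15,15)))
    r=cv2.minAreaRect(max(cv2.findContours(I,0,2)[0],key=cv2.contourArea)); print("    plate",round(r[0][1]/1000+.4,4),round(r[0][0]/1000-.15,4),r[1],round(r[2],2))
# wrist disc by image
f=np.load("wrist1.npz");g=cv2.cvtColor(f["img"],cv2.COLOR_RGB2HSV)
m=((g[...,1]<50)&(g[...,2]>90)).astype(np.uint8); c=[k for k in cv2.findContours(m,0,2)[0] if cv2.pointPolygonTest(k,(262,185),False)>=0 or cv2.pointPolygonTest(k,(240,170),False)>=0]
for k in c:
    e=cv2.fitEllipse(k); T=f["T"]; fl=200/np.tan(np.radians(f["fov"])/2); r=T[:3,:3]@np.array([(e[0][0]-f["c"][0])/fl,(e[0][1]-f["c"][1])/fl,1]); print("disc ell",e, T[:3,3]+r*(.0095-T[2,3])/r[2])
E
```

```text
scene1 174 z.08 [0.6088 0.0404 0.08  ] dir [-0.565 -0.032  0.824] lean 34.49 yaw 0.057 rms 0.0019 tip t 0.0974 tip [0.5533 0.0372 0.1608]
    hubtop 124 [0.5408 0.3155] 0.0225 mean [0.5419 0.3182 0.069 ]
    disc 335 [0.5334 0.3156] 0.0553 mean [0.5361 0.3117 0.0098]
    post 111 [0.7201 0.0438] 0.0153 mean [0.721  0.0431 0.2104]
    table 221 [0.5804 0.2255] 0.0312 mean [ 5.804e-01  2.251e-01 -3.000e-04]
    plate 0.6298 0.0723 (228.70245361328125, 63.75324249267578) 88.01
side1 94 z.08 [0.6123 0.0408 0.08  ] dir [-0.578 -0.019  0.816] lean 35.33 yaw 0.033 rms 0.0011 tip t 0.1024 tip [0.5557 0.039  0.16  ]
    hubtop 162 [0.5387 0.3204] 0.0228 mean [0.5373 0.321  0.0692]
    disc 730 [0.5377 0.3188] 0.0519 mean [0.5295 0.3263 0.0104]
    post 62 [0.7156 0.0424] 0.0204 mean [0.7183 0.0462 0.2107]
    table 204 [0.5811 0.2243] 0.0293 mean [0.5792 0.2245 0.001 ]
    plate 0.6292 0.0423 (231.2454071044922, 130.63099670410156) 87.95
wrist1 866 z.08 [0.6098 0.0385 0.08  ] dir [-0.573 -0.019  0.82 ] lean 34.96 yaw 0.033 rms 0.0005 tip t 0.1006 tip [0.5537 0.0366 0.1603]
    hubtop 597 [0.5
[... 165 characters left out ...]
225  0.0013]
    plate 0.6287 0.0392 (230.1346435546875, 130.80377197265625) 88.36
scene0 170 z.08 [0.61   0.0389 0.08  ] dir [-0.586 -0.002  0.81 ] lean 35.91 yaw 0.004 rms 0.0018 tip t 0.0947 tip [0.5526 0.0386 0.1594]
    hubtop 126 [0.5411 0.3189] 0.0217 mean [0.5421 0.3184 0.069 ]
    disc 339 [0.5334 0.3152] 0.055 mean [0.5367 0.31   0.0097]
    post 115 [0.7203 0.0423] 0.0151 mean [0.7213 0.0432 0.2104]
    table 231 [0.5808 0.2245] 0.03 mean [ 5.804e-01  2.251e-01 -3.000e-04]
    plate 0.6306 0.0727 (229.39535522460938, 63.10114669799805) 88.0
disc ell ((261.7032775878906, 163.94308471679688), (68.5995101928711, 71.4119644165039), 127.5909423828125) [0.53926839 0.31753764 0.0095    ]
```

Call:
apply_moves([
  [[-0.06,-0.73,0],[0,0,0],1],
  [[-0.054,-0.73,0],[0,0,0],1],
  [[0,0,0.8],[0,0,0],1],
  [[0,0,0.8],[0,0,0],1],
  [[0,0,0.8],[0,0,0],1],
  [[0,0,0.8],[0,0,0],1],
  [[0,0,0],[0,0,0],1],
])

```text
time_s: 5.55
eef_pos: [0.5372, 0.309, 0.1792]
tool_rot: [3.137, 0.013, 0.027]
force: [-1.4, -0.4, -0.1]
grip_width: 0.0854
gripper_force: 0.0
```

Call:
apply_moves([
  [[0,0,0],[0,0,0],1],
  [[0,0,0],[0,0,0],1],
])

```text
time_s: 5.75
eef_pos: [0.5427, 0.3121, 0.1874]
tool_rot: [-3.14, -0.005, 0.029]
force: [-0.1, -0.3, 1.0]
grip_width: 0.0853
gripper_force: 0.0
```

Call:
apply_moves([
  [[-0.08,-0.11,0.5],[0,0,0],1],
  [[0,0,0.6],[0,0,0],1],
  [[0,0,0.6],[0,0,0],1],
  [[0,0,0.5],[0,0,0],1],
  [[0,0,0.3],[0,0,0],1],
  [[0,0,0],[0,0,0],1],
  [[0,0,0],[0,0,0],1],
  [[0,0,0],[0,0,0],1],
])

```text
time_s: 6.55
eef_pos: [0.5379, 0.3182, 0.0617]
tool_rot: [-3.14, -0.004, 0.031]
force: [-0.8, 0.8, 0.7]
grip_width: 0.0852
gripper_force: 0.0
```

Call:
apply_moves([
  [[0.02,0,0.13],[0,0,0],1],
  [[0,0,0],[0,0,0],1],
  [[0,0,0],[0,0,0],-1],
  [[0,0,0],[0,0,0],-1],
  [[0,0,0],[0,0,0],-1],
  [[0,0,0],[0,0,0],-1],
  [[0,0,0],[0,0,0],-1],
  [[0,0,0],[0,0,0],-1],
], grip_force=80)

```text
time_s: 7.35
eef_pos: [0.5376, 0.3179, 0.0537]
tool_rot: [-3.141, -0.0, 0.031]
force: [-1.2, 0.1, 4.4]
grip_width: 0.0402
gripper_force: 80.4
```

Call:
apply_moves([
  [[0,0,-0.3],[0,0,0],-1],
  [[0,0,-0.6],[0,0,0],-1],
  [[0,0,-0.8],[0,0,0],-1],
  [[0,0,-0.8],[0,0,0],-1],
  [[0,0,-0.8],[0,0,0],-1],
  [[0,0,-0.8],[0,0,0],-1],
  [[0,0,-0.8],[0,0,0],-1],
  [[0,0,-0.3],[0,0,0],-1],
  [[0,0,0],[0,0,0],-1],
  [[0,0,0],[0,0,0],-1],
])

```text
time_s: 8.35
eef_pos: [0.5363, 0.3172, 0.3121]
tool_rot: [3.141, 0.003, 0.031]
force: [-1.0, 0.1, -5.2]
grip_width: 0.0397
gripper_force: 81.3
```

Call:
apply_moves([
  [[0,0.4,0],[0,0.6,0],-1],
  [[0,0,0],[0,0.6,0],-1],
  [[0,0,0],[0,0.6,0],-1],
  [[0,0,0],[0,0.6,0],-1],
  [[0,0,0],[0,0.6,0],-1],
  [[0,0,0],[0,0.6,0],-1],
  [[0,0,0],[0,0.6,0],-1],
  [[0,0,0],[0,0.175,0],-1],
  [[0,0,0],[0,0,0],-1],
  [[0,0,0],[0,0,0],-1],
])

```text
time_s: 9.35
eef_pos: [0.5371, 0.2973, 0.3111]
tool_rot: [3.14, -0.606, 0.032]
force: [0.4, 0.6, -4.7]
grip_width: 0.0393
gripper_force: 81.9
```

Call:
apply_moves([
  [[-0.2,0.4,-0.06],[0,0,0],-1],
  [[-0.2,0.7,-0.06],[0,0,0],-1],
  [[-0.2,0.7,-0.06],[0,0,0],-1],
  [[-0.2,0.7,-0.06],[0,0,0],-1],
  [[-0.2,0.7,-0.06],[0,0,0],-1],
  [[-0.2,0.7,-0.06],[0,0,0],-1],
  [[-0.2,0.7,-0.06],[0,0,0],-1],
  [[-0.2,0.6,-0.06],[0,0,0],-1],
  [[0,0,0],[0,0,0],-1],
  [[0,0,0],[0,0,0],-1],
  [[0,0,0],[0,0,0],-1],
])

```text
time_s: 10.45
eef_pos: [0.4742, 0.0625, 0.2889]
tool_rot: [-3.14, -0.606, 0.032]
force: [-0.2, -0.2, -3.9]
grip_width: 0.0396
gripper_force: 82.4
```

```bash
cat > need.py <<'E'
from h import *
from scipy.spatial.transform import Rotation as Ro
S=np.array([.610,.0392,.08]); 
G=Ro.from_euler("xyz",[np.pi,-np.radians(35),.032]); d=-G.as_matrix()[:,2]
def need(t,s=None,off=(0,0)):
    s=s or arm.get_state(); R=Ro.from_euler("xyz",s["tool_rot"]); M=R.as_matrix()
    goal=S+d*t+G.as_matrix()[:,:2]@np.array(off)
    print("TCP in spindle frame t=%.4f lat x=%.4f y=%.4f"%((s["eef_pos"]-S)@d,*((s["eef_pos"]-S)@G.as_matrix()[:,:2])))
    print("shift units",(M.T@(goal-s["eef_pos"])/.05).round(3),"turn units",(np.degrees((R.inv()*G).as_rotvec())/8).round(3),"force",np.round(s["force"],1))
E
python3 - <<'E'
from need import *
need(.19)
for n in("scene","side","wrist"):
    f=grab(n,n+"2"); np.savez(n+"2.npz",P=cloud(f),img=f["img"],T=f["cam_to_world"],fov=f["fov_y"],c=[f["cx"],f["cy"]])
a=[cv2.imread(f"pics/{n}2.png") for n in("scene","side","wrist")]
cv2.imwrite("pics/m2.png",np.vstack([np.hstack([a[0][80:310,180:500],a[1][100:330,160:480]]),np.hstack([cv2.resize(a[2],(480,300)),np.zeros((300,160,3),np.uint8)])]))
E
```

```text
TCP in spindle frame t=0.2486 lat x=0.0093 y=-0.0276
shift units [-0.18   0.553  1.171] turn units [-0.011  0.038 -0.   ] force [-0.2 -0.2 -3.9]
```

View pics/m2.png

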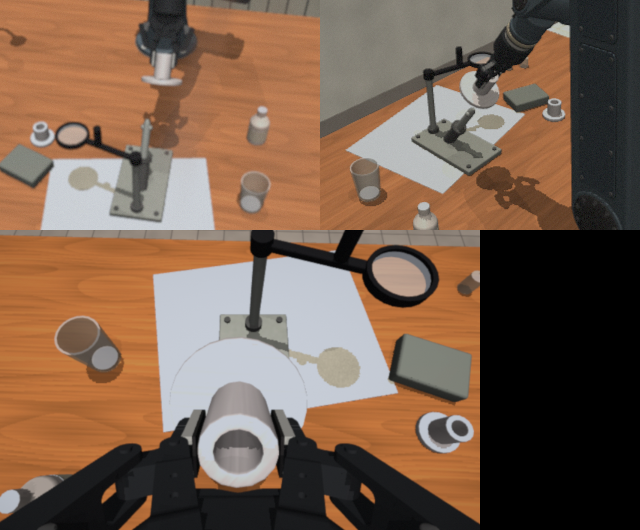

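The rotor is held upright in the gripper. In the wrist view the disc is centred near (318,220) full-frame and the hub top is near (318,300). Next I measure its pose in the tool frame.

```bash
python3 - <<'E'
from need import *
s=arm.get_state(); M=Ro.from_euler("xyz",s["tool_rot"]).as_matrix()
f=np.load("wrist2.npz"); Q=(f["P"]-s["eef_pos"])@M  # tool frame
g=cv2.cvtColor(f["img"],cv2.COLOR_RGB2HSV)
q=Q.reshape(-1,3)
# disc top: tool z ~ +.0435 ; underside .0535; hub top -.0165
disc=q[(abs(q[:,2]-.0435)<.008)&(np.hypot(q[:,0],q[:,1])<.056)&(q[:,0]>-.06)&(np.hypot(q[:,0],q[:,1])>.025)]
A=np.c_[disc[:,:2],np.ones(len(disc))]; 
for _ in range(3):
    c=np.linalg.lstsq(A,disc[:,2],rcond=None)[0]; r=disc[:,2]-A@c; k=abs(r)<3*np.std(r)+1e-4; disc,A=disc[k],A[k]
print("disc",len(disc),"plane",c.round(4),"rms",r.std().round(4))
cc,rr=cv2.minEnclosingCircle(disc[:,:2].astype(np.float32)); print("circle",np.round(cc,4),rr)
top=q[(abs(q[:,2]+.0165)<.004)&(np.hypot(q[:,0],q[:,1])<.024)]; cc,rr=cv2.minEnclosingCircle(top[:,:2].astype(np.float32)); print("hub top",len(top),np.round(cc,4),rr,np.median(top[:,2]))
w=q[(q[:,2]>-.01)&(q[:,2]<.038)&(np.hypot(q[:,0],q[:,1])<.026)&(q[:,0]>.003)]
from scipy.optimize import least_squares
fn=lambda x:np.linalg.norm(np.cross(w-[x[0],x[1],.015],np.array([x[2],x[3],1])/np.sqrt(1+x[2]**2+x[3]**2)),axis=1)-.0205
o=least_squares(fn,[0,0,0,0],loss="soft_l1",f_scale=.001); print("hub cyl",len(w),o.x.round(4),np.sqrt(np.mean(fn(o.x)**2)))
# respindle in current views
from sp import fit
for n in("scene2","side2"): print(n,fit(np.load(n+".npz")["P"].reshape(-1,3)))
E
```

```text
disc 11563 plane [ 0.0058 -0.0014  0.043 ] rms 0.0006
circle [0.0018 0.0008] 0.04975729435682297
hub top 6726 [0.0002 0.    ] 0.02390933781862259 -0.016748626496091844
hub cyl 3255 [ 0.0014  0.0006 -0.0089  0.0058] 0.001225177769661353
scene2 (174, array([0.609001  , 0.03997724, 0.08      ]), array([-0.56906911, -0.03186221,  0.82167216]), np.float64(0.0016257590306596906))
side2 (93, array([0.61135753, 0.04136046, 0.08      ]), array([-0.57087401, -0.0260913 ,  0.820623  ]), np.float64(0.0016573431041897156))
```

```bash
python3 -c "
from need import *
need(.168,off=(-.0015,-.0007))"
```

```text
TCP in spindle frame t=0.2486 lat x=0.0091 y=-0.0282
shift units [-0.204  0.553  1.612] turn units [-0.016  0.038  0.008] force [ 0.3 -0.3 -3. ]
```

Call:
apply_moves([
  [[-0.1,0.28,0],[0,0.04,0],-1],
  [[-0.1,0.27,0.2],[0,0,0],-1],
  [[0,0,0.5],[0,0,0],-1],
  [[0,0,0.5],[0,0,0],-1],
  [[0,0,0.4],[0,0,0],-1],
  [[0,0,0],[0,0,0],-1],
  [[0,0,0],[0,0,0],-1],
  [[0,0,0],[0,0,0],-1],
])

```text
time_s: 11.4
eef_pos: [0.5103, 0.0366, 0.2215]
tool_rot: [-3.14, -0.613, 0.033]
force: [0.3, -0.6, -3.7]
grip_width: 0.0395
gripper_force: 82.5
```

```bash
python3 - <<'E'
from need import *
need(.148,off=(-.0015,-.0007))
a=[grab(n)["img"][:,:,::-1] for n in("scene","side")]
cv2.imwrite("pics/m3.png",np.hstack([cv2.resize(a[0][140:290,250:400],(400,400)),cv2.resize(a[1][140:290,230:380],(400,400))]))
need(.148,off=(-.0015,-.0007))
E
```

```text
TCP in spindle frame t=0.1731 lat x=-0.0005 y=-0.0006
shift units [-0.02  -0.002  0.502] turn units [-0.016 -0.014  0.008] force [ 0.3 -0.6 -3.7]
TCP in spindle frame t=0.1733 lat x=-0.0003 y=-0.0004
shift units [-0.024 -0.005  0.506] turn units [-0.014 -0.019  0.005] force [ 0.3  0.7 -4. ]
```

View pics/m3.png

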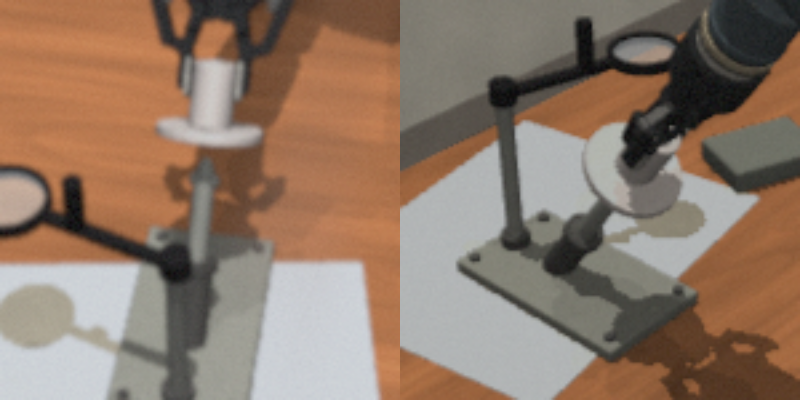

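The tip, at (205,165) in the left crop, lines up with the rotor's axis. The rotor is just above it, so I advance.

Call:
apply_moves([
  [[-0.02,0,0.2],[0,0,0],-1],
  [[0,0,0.2],[0,0,0],-1],
  [[0,0,0.2],[0,0,0],-1],
  [[0,0,0.1],[0,0,0],-1],
  [[0,0,0],[0,0,0],-1],
  [[0,0,0],[0,0,0],-1],
])

```text
time_s: 12.1
eef_pos: [0.5297, 0.0367, 0.1921]
tool_rot: [-3.14, -0.613, 0.032]
force: [-0.4, 0.4, -3.5]
grip_width: 0.0397
gripper_force: 82.5
```

```bash
python3 -c "
from need import *
need(.136,off=(-.0015,-.0007))"
```

```text
TCP in spindle frame t=0.1380 lat x=-0.0015 y=-0.0001
shift units [ 0.    -0.012  0.039] turn units [-0.011 -0.013 -0.001] force [-0.4  0.4 -3.5]
```

Call:
apply_moves([
  [[0,0,0.06],[0,0,0],-1],
  [[0,0,0.06],[0,0,0],-1],
  [[0,0,0.06],[0,0,0],-1],
  [[0,0,0.06],[0,0,0],-1],
  [[0,0,0],[0,0,0],-1],
  [[0,0,0],[0,0,0],-1],
])

```text
time_s: 12.7
eef_pos: [0.5366, 0.037, 0.1822]
tool_rot: [-3.14, -0.612, 0.032]
force: [-1.2, 0.1, -4.1]
grip_width: 0.04
gripper_force: 82.5
```

```bash
python3 -c "
from need import *
need(.06,off=(-.0015,-.0007))"
```

```text
TCP in spindle frame t=0.1258 lat x=-0.0015 y=-0.0002
shift units [-0.002 -0.008  1.316] turn units [-0.013 -0.012 -0.003] force [-1.2  0.1 -4.1]
```

Call:
apply_moves([
  [[0,0,0.12],[0,0,0],-1],
  [[0,0,0.12],[0,0,0],-1],
  [[0,0,0.12],[0,0,0],-1],
  [[0,0,0.12],[0,0,0],-1],
  [[0,0,0.12],[0,0,0],-1],
  [[0,0,0.12],[0,0,0],-1],
  [[0,0,0],[0,0,0],-1],
  [[0,0,0],[0,0,0],-1],
])

```text
time_s: 13.5
eef_pos: [0.5576, 0.0377, 0.1524]
tool_rot: [-3.139, -0.612, 0.031]
force: [1.9, 0.2, -6.4]
grip_width: 0.0401
gripper_force: 82.4
```

```bash
python3 - <<'E'
from need import *
s=arm.get_state(); need(.06,off=(-.0015,-.0007))
f=grab("wrist"); M=Ro.from_euler("xyz",s["tool_rot"]).as_matrix(); q=((cloud(f)-s["eef_pos"])@M).reshape(-1,3)
k=(q[:,0]>.026)&(q[:,0]<.045)&(abs(q[:,1])<.03)&(abs(q[:,2]-.043)<.03); print("disc z in tool",np.median(q[k,2]))
E
```

```text
TCP in spindle frame t=0.0894 lat x=-0.0014 y=-0.0002
shift units [-0.002 -0.008  0.589] turn units [-0.014 -0.009 -0.003] force [ 1.9  0.2 -6.4]
disc z in tool 0.04322074934278163
```

Call:
apply_moves([
  [[0,0,0.12],[0,0,0],-1],
  [[0,0,0.12],[0,0,0],-1],
  [[0,0,0.12],[0,0,0],-1],
  [[0,0,0.12],[0,0,0],-1],
  [[0,0,0.08],[0,0,0],-1],
  [[0,0,0.04],[0,0,0],-1],
  [[0,0,0],[0,0,0],-1],
  [[0,0,0],[0,0,0],-1],
])

```text
time_s: 14.35
eef_pos: [0.575, 0.0384, 0.1273]
tool_rot: [-3.139, -0.612, 0.032]
force: [6.2, -0.2, -11.9]
grip_width: 0.0401
gripper_force: 82.0
```

```bash
python3 -c "
from need import *
need(.0535,off=(-.0015,-.0007))"
```

```text
TCP in spindle frame t=0.0588 lat x=-0.0016 y=-0.0003
shift units [ 0.002 -0.007  0.107] turn units [-0.015 -0.005 -0.003] force [  6.2  -0.2 -11.9]
```

Call:
apply_moves([
  [[0,0,0.04],[0,0,0],-1],
  [[0,0,0.04],[0,0,0],-1],
  [[0,0,0.03],[0,0,0],-1],
  [[0,0,0],[0,0,0],-1],
  [[0,0,0],[0,0,0],-1],
])

```text
time_s: 14.85
eef_pos: [0.5771, 0.0388, 0.1237]
tool_rot: [-3.139, -0.612, 0.031]
force: [-4.7, -1.3, 1.8]
grip_width: 0.0395
gripper_force: 83.5
```

```bash
python3 -c "
from need import *
need(.0535,off=(-.0015,-.0007))"
```

```text
TCP in spindle frame t=0.0547 lat x=-0.0019 y=-0.0006
shift units [ 0.007 -0.001  0.023] turn units [-0.016 -0.009 -0.004] force [-4.7 -1.3  1.8]
```

Call:
apply_moves([
  [[0,0,0.04],[0,0,0],-1],
  [[0,0,0],[0,0,0],-1],
  [[0,0,0],[0,0,0],-1],
])

```text
time_s: 15.15
eef_pos: [0.5771, 0.0388, 0.1236]
tool_rot: [-3.139, -0.613, 0.031]
force: [-13.7, -2.6, 17.6]
grip_width: 0.0397
gripper_force: 85.4
```

Call:
apply_moves([
  [[0,0,0],[0,0,0],0.6],
  [[0,0,0],[0,0,0],0.6],
  [[0,0,0],[0,0,0],0.6],
  [[0,0,0],[0,0,0],0.6],
  [[0,0,0],[0,0,0],0.6],
  [[0,0,-0.2],[0,0,0],0.6],
  [[0,0,-0.5],[0,0,0],0.6],
  [[0,0,-0.7],[0,0,0],0.6],
  [[0,0,-0.7],[0,0,0],0.6],
  [[0,0,-0.5],[0,0,0],0.6],
  [[0,0,0],[0,0,0],0.6],
  [[0,0,0],[0,0,0],0.6],
])

```text
time_s: 16.35
eef_pos: [0.5255, 0.0383, 0.2005]
tool_rot: [-3.131, -0.614, 0.031]
force: [-0.8, -0.6, 0.1]
grip_width: 0.0683
gripper_force: 0.0
```

```bash
python3 - <<'E'
from need import *
need(.19); s=arm.get_state()
F={n:grab(n) for n in("scene","side","wrist")}; f=F["wrist"]
q=(cloud(f)-S)@np.c_[G.as_matrix()[:,:2],d]; q=q.reshape(-1,3); r=np.hypot(q[:,0],q[:,1])
for nm,k in(("disc",(r<.056)&(r>.026)&(abs(q[:,2]-.01)<.012)),("hubtop",(r<.02)&(r>.0135)&(abs(q[:,2]-.07)<.02)),("shaft",(r<.012)&(q[:,2]>.075)&(q[:,2]<.12))):
    w=q[k]
    if len(w)>5: print(nm,len(w),np.median(w,0).round(4),w.max(0).round(4)); 
    if nm=="disc": print(np.linalg.lstsq(np.c_[w[:,:2],np.ones(len(w))],w[:,2],rcond=None)[0].round(4))
a={n:F[n]["img"][:,:,::-1] for n in F}
cv2.imwrite("pics/m4.png",np.vstack([np.hstack([cv2.resize(a["scene"][100:300,200:460],(400,300)),cv2.resize(a["side"][140:320,180:420],(400,300))]),np.hstack([cv2.resize(a["wrist"],(480,300)),np.zeros((300,320,3),np.uint8)])]))
E
```

```text
TCP in spindle frame t=0.1472 lat x=-0.0001 y=-0.0018
shift units [ 0.005  0.028 -0.857] turn units [-0.069 -0.025 -0.007] force [-0.8 -0.6  0.1]
disc 6738 [0.0117 0.0002 0.0115] [0.0481 0.0492 0.0139]
[-0.0034  0.0001  0.0115]
hubtop 1684 [ 0.0071 -0.0004  0.0713] [0.0188 0.0193 0.084 ]
shaft 1118 [0.004  0.0002 0.0906] [0.0103 0.0116 0.1012]
```

View pics/m4.png

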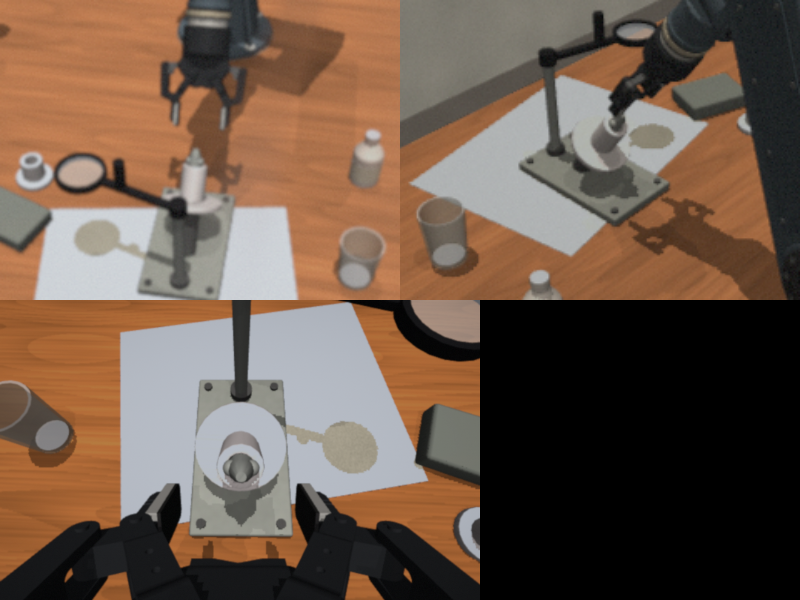

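The rotor is home: the disc top measures about 10–11 mm above the shoulder with no tilt, and the balls are out above the hub (wrist crop about (240,465)). The gripper is clear, so I back off a little more and hand in.

Call:
apply_moves([
  [[0,0,-0.4],[0,0,0],0.6],
  [[0,0,-0.4],[0,0,0],0.6],
  [[0,0,0],[0,0,0],0.6],
  [[0,0,0],[0,0,0],0.6],
  [[0,0,0],[0,0,0],0.6],
])

```text
time_s: 17.0
eef_pos: [0.5057, 0.0376, 0.2284]
tool_rot: [-3.129, -0.613, 0.03]
force: [0.1, 0.5, -0.2]
grip_width: 0.0679
gripper_force: 0.0
```

```bash
python3 -c "
from h import *
print(arm.close_job())"
```

```text
the job is handed in; nothing more can be done
None
```

I swung the magnifier about 1.2 rad aside, slid the large rotor over the sprung balls until it sat home on the shoulder, let it go, and handed the job in at about 17 s; no verdict came back.

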